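# Press a grip onto a quilting ruler in the toggle-clamp jig

### The arm

A 6-joint arm with a two-finger parallel gripper is mounted at the origin on the work surface. World frame = base frame: x ahead of the robot, y to its left, z up, the work surface at z = 0. Lengths are in m, angles in degrees, forces in N, time in s.
With the tool pointing down it reaches from about 0.325 to 0.85 m from the base axis. Payload 15.5 kg.
Tool frame: the origin (TCP) lies at the very end of the fingers, on their centre line; the grasp point (between the pads) lies 19 mm behind it; z points along the fingers, y is the line along which they close (so a half turn about z gives the same grasp; the last joint's range is limited). The gripper opens to 91 mm and grips with 3 to 60 N. Pads are 32 mm wide; open, the fingers measure 118 mm over their backs; the gripper's body (76 mm by 178 mm) begins 60 mm behind the grasp point.
Start: joints at [-78.295, 28.281, 77.091, -0, 74.628, -5.472], TCP at [0.185, -0.597, 0.176] pointing down, gripper open.
Joint ranges: [-166.48, 166.48], [-47.26, 123.95], [12.59, 153.08], [-70.14, 250.14], [6.76, 159.57], [-176.63, 176.63]. Speed limits (degrees/s): [108.29, 108.29, 147.25, 172.46, 172.46, 172.46].

### API

Orientations are given as a 3x3 rotation matrix whose columns are the frame's x, y, z axes.
In Python, from station import bot, imaging, telemetry gives the robot as it stands. The module is installed in compiled form; this text tells all that it offers. Calls block until the motion is done:
- bot.move_to(position, orientation): joint-space move of the TCP to a pose.
- bot.movel(position, vel=0.15, ori=None): straight line of the TCP; ori=None keeps the orientation; vel is the mean speed in m/s.
- bot.movej(angles): joint-space move.
- bot.release() and bot.grab(grasp_force=None): open the fingers fully, or close them until they stop; grasp_force is the grip in N (None keeps the last).
- bot.dwell(seconds).
- bot.solve_ik(position, orientation): joint angles nearest the present ones, or None.
- imaging.get_image(name): name is "side" or "top" or "wrist"; returns (picture, depth): 480x640x3 uint8, red, green, blue; 480x640 float32, m along the optical axis (not along the pixel's ray), 0 where there is no reading.
- imaging.camera_info(name): a dict with "intrinsics" (3x3 intrinsics, pixels), "origin" and "orientation" of the camera in the world; the wrist camera has in their place "tool_from_camera" (4x4, takes a point from camera to tool coordinates, whose origin is the TCP and whose axes are the flange's). Camera axes: x right, y down, z forward; pixel columns grow to the right and rows downward; lengths in m; the calibration is good to about 2 mm. A picture is of the moment at which its call begins: read the wrist's pose just before it. camera_info takes no time and is no camera call.
A pose or a line that the arm cannot do raises bot.MotionError and nothing moves.
- bot.job_done(): hands the job in; it is judged then, once.
Readings, each from a call of its own:
- telemetry.get_clock(): time.
- telemetry.get_joints(): joint angles.
- telemetry.get_joint_velocities(): joint speeds.
- telemetry.get_tau(): joint torques, N m.
- telemetry.get_position(): TCP position.
- telemetry.get_orientation(): TCP orientation.
- telemetry.get_wrist_force(): force on the tool from outside, world axes, zero at the start.
- telemetry.get_torque(): the same for the moment, N m.
- telemetry.get_gripper_width(): opening from 0.0 (shut) to 1.0 (fully open).
- telemetry.get_finger_force(): force on a finger pad.
Only numpy, scipy, OpenCV 4.12 (cv2) and the standard library are available. Lean on these libraries where they do the work, as an engineer would, in place of code of your own. Each camera call takes 0.05 s, during which the arm holds its last target. There are 200 camera calls.

### The job

Lay the blue grip flat and square on the white outline of the green ruler in the sloped jig, lower end by the end stop, setting it down without dropping it. Then swing the toggle clamp over centre so that it locks down on the grip, let go and leave it pressing by itself for at least three seconds for the adhesive pad to take, and swing the clamp fully back, leaving the grip where it was pressed. Leave the thread cone, shears and rotary cutter alone.

Things in the scene. Friction and masses are not known exactly. Their poses are not given: they have to be found in the camera images.
- jig: Fixed plywood jig, 236 mm (x) by 200 mm (y), origin amid its underside. Its 270 mm bed slopes up 30 degrees from the low edge (its -x side, 30 mm high) to the high edge (+x side, 165 mm). A clear green acrylic ruler, 165 mm square, 5 mm thick, is fixed on it; beyond it, on the upper part of the bed, is the toggle clamp, which moves in the jig's middle plane (y = 0).
- place (a point): Middle of the white outline (124 x 46 mm, long side up the slope) on the ruler's face: the middle of the grip's underside goes here. x points up the slope (the grip's long side lies along it), y level across it, z square out of the face, leaning 30 degrees from vertical to the low side. A fixed aluminium end stop, 15 mm high, 44 mm wide, crosses the outline's lower end at x = -61 mm.
- grip: Loose blue grip handle, about 0.13 kg, lying on the cutting mat, adhesive foot down: foot 120 x 40 x 6 mm; on it a straight bar to hold it by, 104 mm long, 26 mm wide, its top 45 mm above the underside. Origin amid the underside, x along its length, z up. Either end may be the lower. The adhesive is not simulated: on the slope it may slide down to the end stop.
- clamp_arm (a joint): Angle (rad) of the clamp's hold-down arm: 1.53 fully back against its stop (so at the start), 0 at its lowest. It stays where it is left. The arm's pivot is at x 100, z 45 mm from place. The sprung pad meets the top of the placed grip at about 0.10; just past dead centre the clamp locks by itself, the arm then reading about 0.06, the pad pressing with about 16 N.
- clamp_pad: Black rubber pad (19 mm across) at the lower end of the clamp's sprung spindle, carried by the arm; origin in the middle of its pressing face. Locked, it presses the middle of the grip's top.
- handle_grip (a point): Point to take the clamp's red round handle by (21 mm thick, ending 22 mm beyond). Handle and arm turn about level axes along place y. Path in place's frame, arm rad: x, z mm (y 0): 1.53: 226, 76; 1.31: 217, 98; 1.13: 207, 115; 0.87: 187, 139; 0.61: 160, 158; 0.44: 139, 167; 0.26: 115, 172; 0.14: 97, 174; pad touches: 89, 174; locked: 68, 172; pushed on its springy stop: 65, 171. Needs up to 10 N.
- mat: Fixed dark green cutting mat, 230 x 200 x 3 mm, origin in the middle of its underside; the grip lies on it at the start.
- cone: Bystander: loose blue thread cone, 60 mm across, 108 mm high, origin under its middle. Leave alone.
- shears: Bystander: loose shears with black handles, lying flat, about 190 x 80 mm, 13 mm high, long side along their y, origin near the rivet. Leave alone.
- rotary: Bystander: loose orange rotary cutter lying flat, about 170 x 44 mm, 16 mm high, long side along its y. Leave alone.
Mind the look-alikes: they are no part of the job. Of the things like the grip, leave any that is red or turquoise; of the rest the smaller one is meant.

How it is judged:
By the outcome, as a careful person would: the job done as asked, in the order asked, and still so for the second after the job is handed in, with the robot touching nothing.
It also fails if it takes over 72 s, if anything falls off the work surface, if the arm or the gripper's body presses on something with over 40 N, if the wrist force passes 120 N, or if a joint passes its speed limit or range.

## Working session

There is one attempt and no reset: what is moved stays moved. The work goes in short steps, each a Python script; the robot and the scene stay as the last script left them, time stands still between calls to the robot, and variables do not carry over. Pictures are saved under pics/ and viewed, at most 10 in all, crops included, and the job is handed in when it is done.

```bash
mkdir -p pics
cat > h.py <<'E'
from station import bot, imaging, telemetry
import numpy as np, cv2
def shot(n):
    p,d=imaging.get_image(n); return p,d,imaging.camera_info(n)
def save(f,p): cv2.imwrite('pics/'+f,cv2.cvtColor(p,cv2.COLOR_RGB2BGR))
E
python3 - <<'E'
from h import *
for n in ("top","side"):
    p,d,c=shot(n); save(n+'.png',p); np.savez(n+'.npz',p=p,d=d,K=c['intrinsics'],o=c['origin'],R=c['orientation'])
    print(n,c,d[::80,::80].round(2))
print(telemetry.get_clock())
E
```

```text
top {'intrinsics': array([[489.79482991,   0.        , 322.96295544],
       [  0.        , 489.79482991, 234.38408485],
       [  0.        ,   0.        ,   1.        ]]), 'origin': array([ 0.49454216, -0.06450205,  1.34765542]), 'orientation': array([[ 0.02895461, -0.99757682,  0.06326235],
       [-0.99951463, -0.02962248, -0.00964473],
       [ 0.01149535, -0.06295238, -0.99795033]])} [[2.14 2.16 2.15 2.17 2.17 2.17 2.17 2.18]
 [2.13 2.13 2.13 2.15 2.15 2.16 2.17 2.16]
 [1.35 1.36 1.36 1.36 1.36 1.37 1.37 1.37]
 [1.34 1.34 1.34 1.26 1.35 1.35 1.35 1.36]
 [1.32 1.33 1.33 1.34 1.34 1.3  1.34 1.34]
 [1.31 1.32 1.32 0.99 0.81 1.32 1.33 1.33]]
side {'intrinsics': array([[433.99063245,   0.        , 327.30860065],
       [  0.        , 433.99063245, 244.06672604],
       [  0.        ,   0.        ,   1.        ]]), 'origin': array([0.46981535, 0.77261427, 0.91346296]), 'orientation': array([[-0.99511772, -0.0474131 ,  0.0865605 ],
       [-0.0965919 ,  0.6479637 , -0.75552171],
       [-0.02026644, -0.76019408, -0.64937988]])} [[1.47 1.86 2.55 2.86 2.79 2.78 0.81 0.89]
 [1.49 1.89 2.61 3.19 2.28 2.22 0.84 2.97]
 [1.5  1.9  2.64 3.36 1.83 1.81 0.87 3.25]
 [1.51 1.94 2.64 1.44 1.42 1.35 0.89 0.89]
 [1.53 1.96 2.15 1.18 1.11 1.16 1.16 0.99]
 [1.55 1.83 1.   1.   0.96 0.99 0.99 0.98]]
0.1
```

View pics/top.png

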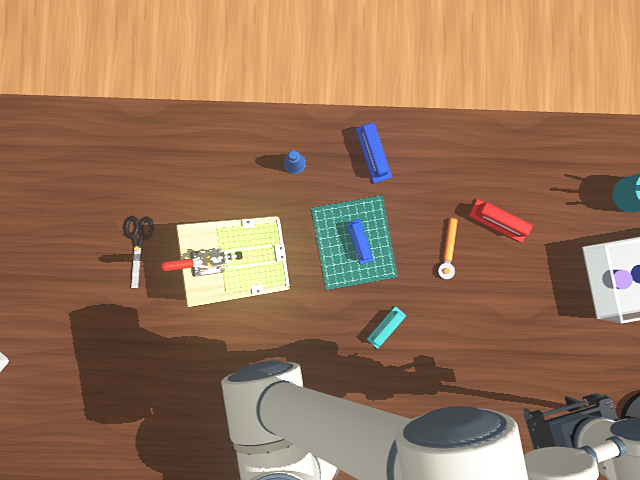

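View pics/side.png

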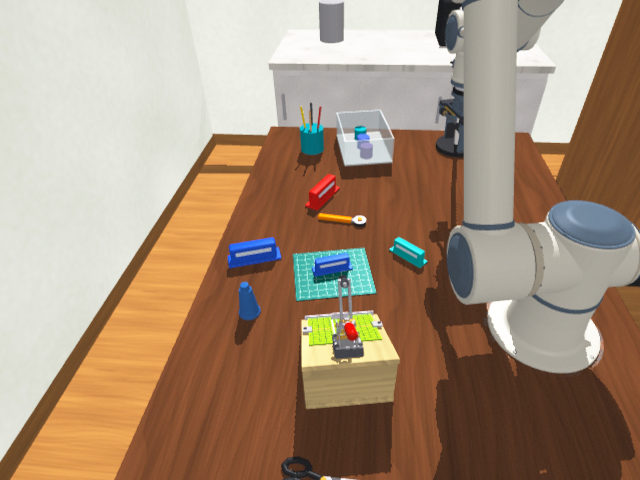

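Candidates: a blue grip on the mat at top (360,241), a larger blue one (374,152), a red one (501,220) and a turquoise one (386,327). I choose the smaller blue one on the mat. The jig is at (235,260), with its low edge on the right. A close crop comes next.

Run:
```python
import cv2
a=cv2.imread('pics/top.png')
cv2.imwrite('pics/crop1.png',cv2.resize(a[195:310,155:295],None,fx=5,fy=5,interpolation=cv2.INTER_CUBIC))
cv2.imwrite('pics/crop2.png',cv2.resize(a[190:295,305:405],None,fx=5,fy=5,interpolation=cv2.INTER_CUBIC))
```

```text
(no output)
```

View pics/crop1.png

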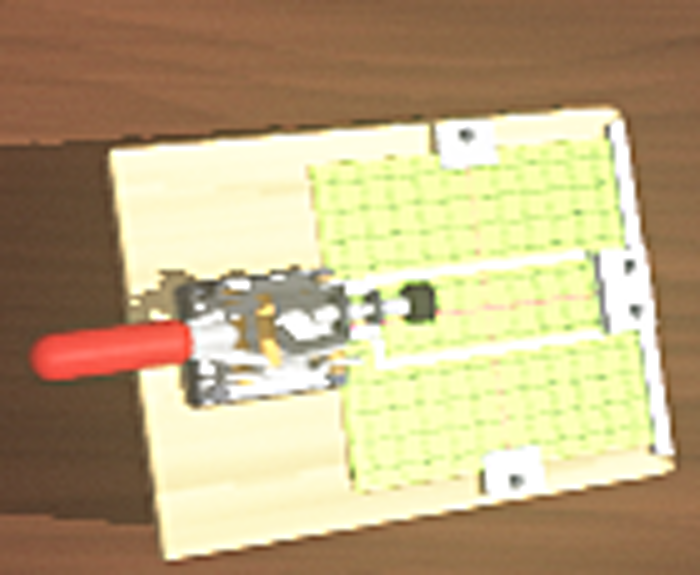

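View pics/crop2.png

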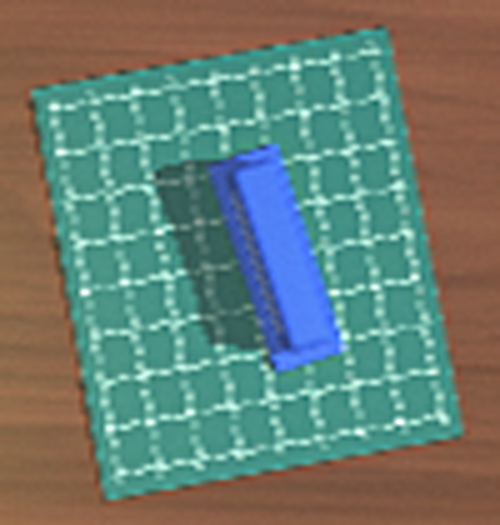

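The crops confirm the choice: the grip is blue with a flat foot, its bar centre at about top (360,242). The jig has its low edge right (end stop at crop 622,290) and the outline lines at crop (330,285)-(600,255) and (375,362)-(650,330).

```bash
cat >> h.py <<'E'
def ray(K,R,u,v): return R@np.linalg.inv(K)@np.array([u,v,1.])   # per unit depth
def pt(s,u,v,w=1):
    d=s['d'][int(v)-w:int(v)+w+1,int(u)-w:int(u)+w+1]; return s['o']+ray(s['K'],s['R'],u,v)*np.median(d[d>0])
def wrist():
    """returns dict with world camera pose, picture, depth"""
    P=telemetry.get_position(); Rt=np.array(telemetry.get_orientation())
    p,d,c=shot("wrist"); T=np.array(c['tool_from_camera'])
    return dict(p=p,d=d,K=np.array(c['intrinsics']),R=Rt@T[:3,:3],o=np.array(P)+Rt@T[:3,3])
E
python3 - <<'E'
from h import *
s=dict(np.load('top.npz'))
for n,(u,v) in dict(grip=(360,241),matcorner=(330,280),bedUL=(178,226),bedUR=(277,218),bedLR=(288,287),bedLL=(189,305),stop=(280,253),pad=(239,255),handle=(165,267),face1=(250,235),face2=(255,283),face3=(275,240)).items(): print(n,pt(s,u+.0,v+.0).round(3))
print(telemetry.get_orientation(),imaging.camera_info('wrist'))
E
```

```text
grip [ 0.562 -0.176  0.049]
matcorner [ 0.455 -0.1    0.002]
bedUL [0.58  0.275 0.163]
bedUR [0.619 0.048 0.029]
bedLR [0.433 0.013 0.008]
bedLL [0.391 0.24  0.162]
stop [0.524 0.036 0.045]
pad [0.512 0.11  0.259]
handle [0.481 0.267 0.274]
face1 [0.568 0.112 0.077]
face2 [0.444 0.094 0.081]
face3 [0.558 0.05  0.044]
[[ 9.55399233e-01  2.95317212e-01 -2.24507798e-04]
 [ 2.95317277e-01 -9.55398603e-01  1.10271394e-03]
 [ 1.11155970e-04 -1.11983308e-03 -9.99999367e-01]] {'intrinsics': array([[351.80377189,   0.        , 319.7355495 ],
       [  0.        , 351.80377189, 238.71009384],
       [  0.        ,   0.        ,   1.        ]]), 'tool_from_camera': array([[ 9.68279293e-05, -9.67775278e-01, -2.51815413e-01,
         7.11721800e-02],
       [ 9.99999875e-01,  2.17263659e-04, -4.50466792e-04,
         1.50676989e-04],
       [ 4.90660963e-04, -2.51815338e-01,  9.67775178e-01,
        -2.07921749e-01],
       [ 0.00000000e+00,  0.00000000e+00,  0.00000000e+00,
         1.00000000e+00]])}
```

```bash
cat >> h.py <<'E'
def Rz(a): c,s=np.cos(np.radians(a)),np.sin(np.radians(a)); return np.array([[c,-s,0],[s,c,0],[0,0,1.]])
def down(yaw): return Rz(yaw)@np.diag([1,-1,-1.])   # tool x at yaw, z down
E
python3 - <<'E'
from h import *
import sys
px=np.array([-.17,.985,0]);pl=np.array([.515,.09,0])
for yaw in (100,-80):
  for n,p in dict(a=pl+[0,-.04,.33],b=pl+[-.09,-.04,.33]).items(): print(yaw,n,bot.solve_ik(p,down(yaw)))
for yaw in (15,195,-165): print(yaw,bot.solve_ik([.56,-.18,.25],down(yaw)))
def go(p,yaw,n):
  bot.move_to(p,down(yaw)); w=wrist(); save(n+'.png',w['p']); np.savez(n+'.npz',**w); print(n,telemetry.get_clock(),w['o'])
go([.50,-.18,.25],15,'g1'); go([.58,-.20,.22],15,'g2')
go(pl+[0,-.05,.33],-80,'j1'); go(pl+[-.08,-.05,.31],-80,'j2')
ims=[cv2.imread(f'pics/{n}.png') for n in('g1','g2','j1','j2')]
cv2.imwrite('pics/all.png',cv2.resize(np.vstack([np.hstack(ims[:2]),np.hstack(ims[2:])]),(800,600),interpolation=cv2.INTER_AREA))
E
```

```text
100 a [-1.06906816e+00  1.25484747e+01  7.74935575e+01 -2.54444375e-14
  8.99579678e+01 -1.10690682e+01]
100 b [-1.29604552e+00  4.18684328e+00  8.77531291e+01 -2.54444375e-14
  8.80600276e+01 -1.12960455e+01]
-80 a [-1.06906816e+00  1.25484747e+01  7.74935575e+01 -2.54444375e-14
  8.99579678e+01  1.68930932e+02]
-80 b [-1.29604552e+00  4.18684328e+00  8.77531291e+01 -2.54444375e-14
  8.80600276e+01  1.68703954e+02]
15 [-2.36342510e+01  2.17196321e+01  7.62517323e+01 -2.54444375e-14
  8.20286356e+01  5.13657490e+01]
195 [-2.36342510e+01  2.17196321e+01  7.62517323e+01 -2.54444375e-14
  8.20286356e+01 -1.28634251e+02]
-165 [-2.36342510e+01  2.17196321e+01  7.62517323e+01 -2.54444375e-14
  8.20286356e+01 -1.28634251e+02]
g1 2.0583 [ 0.56868239 -0.16250889  0.45776706]
g2 2.55 [ 0.64921609 -0.18237183  0.42667913]
j1 4.45 [ 0.52773137 -0.02986971  0.53793181]
j2 4.925 [ 0.44717497 -0.02975281  0.51810005]
```

View pics/all.png

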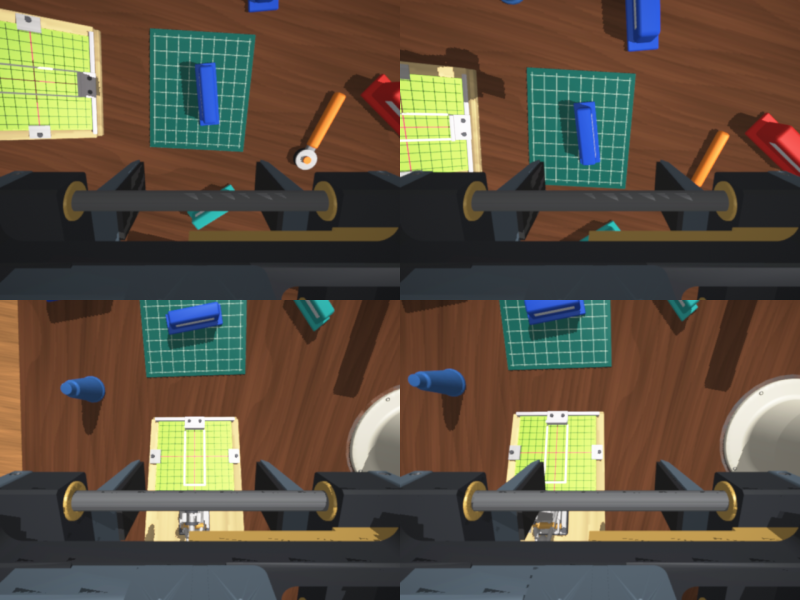

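The montage shows the grip clear on the mat in g1 and g2, and the white outline with end stop in j1 (montage 195,455). I'll enlarge the outline and measure.

Run:
```python
from h import *
ws={n:dict(np.load(n+'.npz')) for n in('g1','g2','j1','j2')}
def cloud(w):
    v,u=np.mgrid[:480,:640]; d=w['d'][...,None]
    r=np.stack([(u-w['K'][0,2])/w['K'][0,0],(v-w['K'][1,2])/w['K'][1,1],np.ones_like(u)],-1)
    return (r*d)@w['R'].T+w['o']
for n in('g1','g2'):
    w=ws[n]; X=cloud(w); hsv=cv2.cvtColor(w['p'],cv2.COLOR_RGB2HSV)
    m=(hsv[...,0]>105)&(hsv[...,0]<128)&(hsv[...,1]>120)&(np.linalg.norm(X[...,:2]-[.562,-.176],axis=-1)<.1)&(w['d']>0)
    P=X[m]; z=np.median(P[P[:,2]>.04][:,2]); T=P[P[:,2]>z-.006]
    print(n,'ztop',z,cv2.minAreaRect(T[:,:2].astype(np.float32)*1000), 'foot',cv2.minAreaRect(P[:,:2].astype(np.float32)*1000))
    mm=(hsv[...,0]>70)&(hsv[...,0]<95)&(hsv[...,1]>120)&(np.linalg.norm(X[...,:2]-[.562,-.176],axis=-1)<.11)
    print('mat z',np.median(X[mm][:,2]))
for n in('j1','j2'):
    w=ws[n]; X=cloud(w); hsv=cv2.cvtColor(w['p'],cv2.COLOR_RGB2HSV)
    m=(hsv[...,0]>28)&(hsv[...,0]<45)&(hsv[...,1]>120)&(np.linalg.norm(X[...,:2]-[.515,.09],axis=-1)<.09)&(w['d']>0)
    P=X[m]
    for _ in range(4):
        A=np.c_[P[:,:2],np.ones(len(P))]; c=np.linalg.lstsq(A,P[:,2],rcond=None)[0]; r=P[:,2]-A@c; P=P[abs(r)<.003]
    nv=np.r_[-c[:2],1]; nv/=np.linalg.norm(nv)
    print(n,'plane',c,'tilt',np.degrees(np.arccos(nv[2])),'yaw',np.degrees(np.arctan2(-nv[1],-nv[0])),len(P))
a=cv2.cvtColor(ws['j1']['p'],cv2.COLOR_RGB2BGR)
cv2.imwrite('pics/j1c.png',cv2.resize(a[180:310,230:400],None,fx=4.6,fy=4.6,interpolation=cv2.INTER_CUBIC))
```

```text
g1 ztop 0.046431883300984356 ((567.0424194335938, -177.61517333984375), (103.66519165039062, 25.986522674560547), 19.99580955505371) foot ((566.5623168945312, -178.21218872070312), (120.39336395263672, 40.681583404541016), 19.95125389099121)
mat z 0.0018310516318573167
g2 ztop 0.04646523480918813 ((567.35791015625, -177.5584716796875), (103.33085632324219, 26.075963973999023), 19.893760681152344) foot ((564.2483520507812, -178.9588623046875), (125.71424865722656, 40.09941101074219), 20.0689697265625)
mat z 0.0018381277394457496
j1 plane [-0.10635617  0.53211887  0.07794154] tilt 28.48618983838937 yaw 101.30293300721856 1781
j2 plane [-0.10687831  0.56117526  0.07468771] tilt 29.73770013886199 yaw 100.78309464556868 7830
```

View pics/j1c.png

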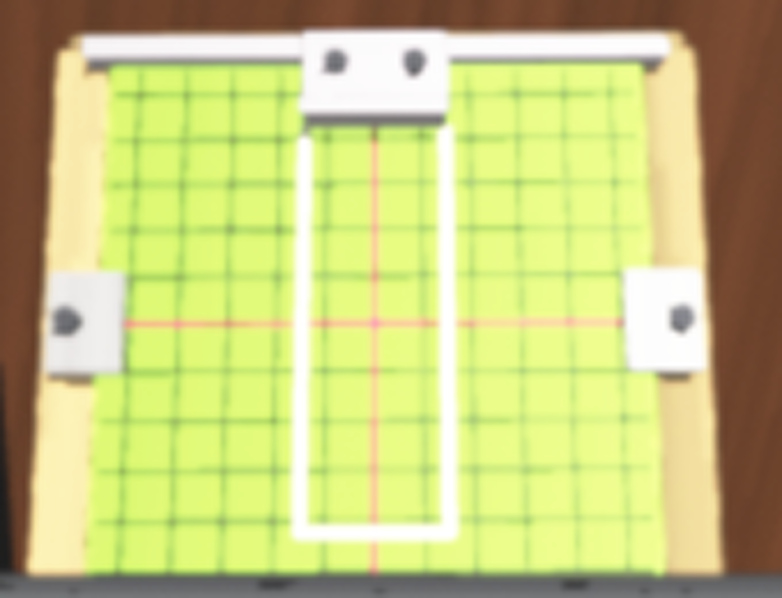

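Run:
```python
from h import *
w=dict(np.load('j1.npz'))
px=lambda U,V:(230+(U+.5)/4.6-.5,180+(V+.5)/4.6-.5)
f=dict(bl=(302,532),br=(449,532),tl=(305,140),tr=(446,130),stopl=(305,126),stopr=(446,122),cross=(375,323),bmid=(375,541))
d=w['d']
for z0 in (0,):
  th=np.radians(100.9); ex=np.array([np.cos(th),np.sin(th),0])
  n=-np.sin(np.pi/6)*ex+np.cos(np.pi/6)*np.array([0,0,1]); xs=np.cos(np.pi/6)*ex+np.array([0,0,.5]); ys=np.cross(n,xs)
  v,u=np.mgrid[206:300:2,252:375:3]; 
  h=[]
  for a,b in zip(u.ravel(),v.ravel()):
    if d[b,a]>0: h.append(n@(w['o']+ray(w['K'],w['R'],a,b)*d[b,a]))
  h=np.array(h); print('h pct',np.percentile(h,[5,25,50,75,95]))
  for dz in (0,.0012):
    h0=np.median(h)+dz
    Q={}
    for k,(U,V) in f.items():
      r=ray(w['K'],w['R'],*px(U,V)); Q[k]=w['o']+r*((h0-n@w['o'])/(n@r))
    c=Q['cross']
    print(dz,'cross',c.round(4)); 
    for k,q in Q.items(): print(k,((q-c)@xs*1000).round(1),((q-c)@ys*1000).round(1))
# top-view check of h: white lines depth
s=dict(np.load('top.npz'))
hh=[n@pt(s,a,b,0) for a,b in [(230,235),(240,232),(250,230),(260,230),(270,235),(265,250),(250,262),(240,280),(260,275),(275,275)]]
print('top h',np.round(hh,4))
```

```text
h pct [0.06359607 0.0645743  0.06517706 0.0658536  0.06705951]
0 cross [0.5156 0.1052 0.0786]
bl 61.1 -21.3
br 61.7 20.7
tl -57.8 -21.0
tr -60.3 22.1
stopl -62.3 -21.0
stopr -62.9 22.2
cross 0.0 0.0
bmid 63.9 -0.4
0.0012 cross [0.5156 0.1049 0.0798]
bl 60.9 -21.2
br 61.5 20.7
tl -57.6 -20.9
tr -60.2 22.1
stopl -62.1 -20.9
stopr -62.8 22.1
cross 0.0 0.0
bmid 63.8 -0.4
top h [0.0626 0.0651 0.0644 0.0634 0.0672 0.0632 0.0663 0.0643 0.0663 0.0625]
```

```bash
cat >> h.py <<'E'
GR=np.array([.5672,-.1777]); GY=20.0
PL=np.array([.5156,.1052,.0798]); PY=100.6
ex=Rz(PY)[:,0]; PX=np.cos(np.pi/6)*ex+[0,0,.5]; PZ=-.5*ex+[0,0,np.cos(np.pi/6)]; PYv=np.cross(PZ,PX)
def W(x,z,y=0): return PL+(PX*x+PYv*y+PZ*z)/1000
def Rt(a,sg):
    """tool z in place xz-plane at angle a from -PZ towards +PX (deg); tool x = sg*(place x-ish)"""
    a=np.radians(a); z=-np.cos(a)*PZ+np.sin(a)*PX; x=sg*(np.cos(a)*PX+np.sin(a)*PZ); return np.c_[x,np.cross(z,x),z]
E
python3 - <<'E'
from h import *
r=lambda q:None if q is None else np.round(q,0)
print('grip',[r(bot.solve_ik([*GR,.014],down(GY+k))) for k in (0,180)])
for sg in (1,-1):
  print(sg,'place',[r(bot.solve_ik(W(0,z),Rt(0,sg))) for z in (11,120)])
  for a in (-30,-10,0,30):
    print('  a',a,[r(bot.solve_ik(W(x,z),Rt(a,sg))) for x,z in((226,76),(160,158),(68,172))])
P=np.array([(226,76),(217,98),(207,115),(187,139),(160,158),(139,167),(115,172),(97,174),(89,174),(68,172),(65,171)],float)
c=np.linalg.lstsq(np.c_[2*P,np.ones(len(P))],(P**2).sum(1),rcond=None)[0]; print('centre',c[:2],np.linalg.norm(P-c[:2],axis=1), np.degrees(np.arctan2(*(P-c[:2]).T[::-1])))
E
```

```text
grip [array([-23.,  37.,  91.,  -0.,  52.,  47.]), array([ -23.,   37.,   91.,   -0.,   52., -133.])]
1 place [array([-16.,  33.,  95.,  29.,  69., -41.]), array([-20.,  27.,  87.,  26.,  83., -38.])]
  a -30 [array([22., 18., 80.,  0., 81., 11.]), array([12., 15., 79.,  0., 86.,  1.]), array([ 2., 16., 83.,  0., 81., -9.])]
  a -10 [array([ 8., 17., 86., 20., 79., -7.]), array([ -3.,  16.,  82.,  19.,  88., -15.]), array([-12.,  19.,  83.,  18.,  87., -25.])]
  a 0 [array([  1.,  19.,  88.,  30.,  80., -17.]), array([ -9.,  18.,  83.,  28.,  90., -23.]), array([-18.,  22.,  83.,  26.,  91., -31.])]
  a 30 [array([-14.,  30.,  94.,  52.,  90., -42.]), array([-22.,  30.,  87.,  48., 101., -40.]), array([-29.,  36.,  82.,  44., 105., -45.])]
-1 place [array([-16.,  33.,  95.,  29.,  69., 139.]), array([-20.,  27.,  87.,  26.,  83., 142.])]
  a -30 [array([  22.,   18.,   80.,    0.,   81., -169.]), None, array([  2.,  16.,  83.,   0.,  81., 171.])]
  a -10 [array([  8.,  17.,  86.,  20.,  79., 173.]), array([ -3.,  16.,  82.,  19.,  88., 165.]), array([-12.,  19.,  83.,  18.,  87., 155.])]
  a 0 [array([  1.,  19.,  88.,  30.,  80., 163.]), array([ -9.,  18.,  83.,  28.,  90., 157.]), array([-18.,  22.,  83.,  26.,  91., 149.])]
  a 30 [array([-14.,  30.,  94.,  52.,  90., 138.]), array([-22.,  30.,  87.,  48., 101., 140.]), array([-29.,  36.,  82.,  44., 105., 135.])]
centre [94.74053126 37.5957834 ] [136.76231933 136.3673241  136.35835534 137.09348897 136.95245028
 136.76385432 135.92254969 136.42292881 136.52495745 137.03849624
 136.67912864] [ 16.30854949  26.29240024  34.58671736  47.70348338  61.54216628
  71.11803299  81.42803263  89.05101039  92.40985395 101.25240723
 102.56774461]
```

Run:
```python
from h import *
bot.release(); bot.move_to([*GR,.10],down(GY)); bot.movel([*GR,.015],vel=.1)
f0=np.array(telemetry.get_wrist_force()); bot.grab(25); print('w',telemetry.get_gripper_width()*91,telemetry.get_finger_force(),telemetry.get_wrist_force()-f0)
bot.movel([*GR,.20],vel=.15)
print(telemetry.get_gripper_width()*91,telemetry.get_clock(),telemetry.get_wrist_force())
bot.move_to(W(0,130),Rt(0,-1))
w=wrist(); save('held.png',w['p']); bot.movel(W(0.5,30),vel=.15)
p,d,c=shot('side'); save('side2.png',p)
a=cv2.resize(w['p'],(480,360)); b=cv2.resize(p[260:380,270:430],(480,360),interpolation=cv2.INTER_CUBIC)
save('held2.png',cv2.resize(np.hstack([a,b]),(800,300)))
print(telemetry.get_clock(),telemetry.get_wrist_force(),telemetry.get_position()-W(.5,30),telemetry.get_gripper_width()*91)
```

```text
w 0.19471909697138723 0.0 [ 0.13673227 -0.7798892   0.07199416]
0.5947902364106953 10.7917 [-0.62773223  0.77320326 -0.20872389]
13.2417 [-0.37713011  0.11046183 -0.67212946] [ 0.00071183 -0.00053213  0.00068041] 0.5432203910051412
```

View pics/held2.png

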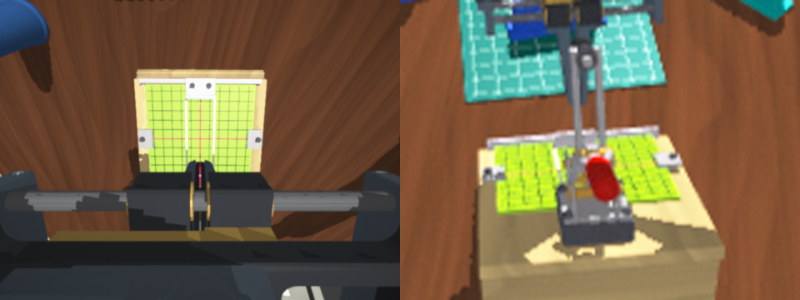

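The grasp missed: the fingers shut fully, and the held picture shows nothing between them. I'll retreat and look at the mat again.

Run:
```python
from h import *
bot.movel(W(0,130),vel=.2); bot.release()
p,d,c=shot('top'); save('top3.png',p)
s,_,_=shot('side'); 
bot.move_to([.50,-.18,.25],down(15)); w=wrist(); np.savez('g3.npz',**w)
print(telemetry.get_position(),telemetry.get_clock())
save('miss.png',np.hstack([cv2.resize(s[220:310,270:390],(400,300),interpolation=cv2.INTER_CUBIC),cv2.resize(w['p'][30:255,200:500],(400,300))]))
```

```text
[ 0.49994569 -0.17970853  0.24973198] 16.9417
```

View pics/miss.png

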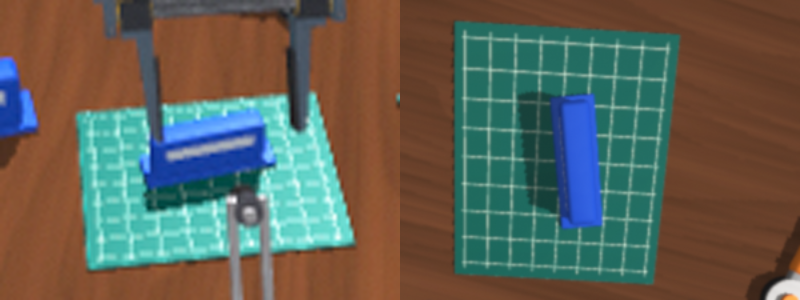

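The grip is still on the mat. I'll measure it again and retry with checks.

```bash
cat >> h.py <<'E'
def cloud(w):
    v,u=np.mgrid[:480,:640]; d=w['d'][...,None]
    r=np.stack([(u-w['K'][0,2])/w['K'][0,0],(v-w['K'][1,2])/w['K'][1,1],np.ones_like(u)],-1)
    return (r*d)@w['R'].T+w['o']
def blue(w,c,rad=.1):
    X=cloud(w); hsv=cv2.cvtColor(w['p'],cv2.COLOR_RGB2HSV)
    m=(hsv[...,0]>105)&(hsv[...,0]<128)&(hsv[...,1]>120)&(np.linalg.norm(X[...,:2]-c,axis=-1)<rad)&(w['d']>0)
    return X[m]
def griprect(w,c=(.567,-.178)):
    P=blue(w,c); z=np.percentile(P[:,2],80); T=P[P[:,2]>z-.006]
    return z,cv2.minAreaRect(T[:,:2].astype(np.float32)*1000)
E
python3 - <<'E'
from h import *
w=dict(np.load('g3.npz')); print(griprect(w))
print('J',telemetry.get_joints())
bot.move_to([*GR,.10],down(GY)); print(telemetry.get_position(),telemetry.get_clock(),telemetry.get_gripper_width(),np.round(telemetry.get_orientation(),3))
P=blue(wrist(),GR); print('seen at .1',len(P), P.mean(0) if len(P) else '')
bot.movel([*GR,.015],vel=.1); print(telemetry.get_position(),telemetry.get_clock(),telemetry.get_gripper_width())
bot.grab(25)
for _ in range(3): print(telemetry.get_gripper_width(),telemetry.get_finger_force(),telemetry.get_clock()); bot.dwell(.2)
w=wrist(); save('gr.png',w['p']); s,_,_=shot('side')
save('gr2.png',np.hstack([cv2.resize(s[220:310,270:390],(400,300),interpolation=cv2.INTER_CUBIC),cv2.resize(w['p'],(400,300))]))
E
```

```text
(np.float64(0.04689311315557585), ((566.9635009765625, -177.62994384765625), (103.87371826171875, 25.97322654724121), 19.901586532592773))
J [-2.62272767e+01  1.67864963e+01  8.39223192e+01  2.01756470e-02
  7.93296590e+01  4.88177696e+01]
[ 0.56737731 -0.17782458  0.10088384] 17.6417 0.9984575711668648 [[ 0.94   0.342  0.   ]
 [ 0.342 -0.94  -0.   ]
 [ 0.     0.    -1.   ]]
seen at .1 6190 [ 0.57379122 -0.17544385  0.03396151]
[ 0.56760934 -0.17788929  0.01557606] 18.6917 0.9995244816702874
0.00946680185638202 0.0 20.0583
0.003467714180744015 0.0 20.2583
0.0035996211647931283 0.0 20.4583
```

View pics/gr2.png

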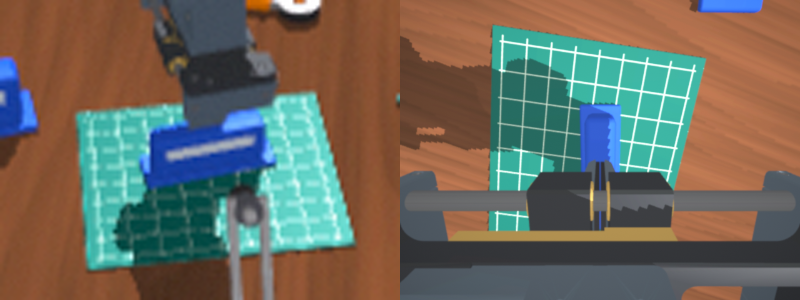

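Run:
```python
from h import *
p,d,c=shot('side'); s=dict(p=p,d=d,K=c['intrinsics'],o=np.array(c['origin']),R=np.array(c['orientation']))
for U,V in[(230,60),(230,90),(200,105),(230,110),(240,118),(260,112),(230,130),(210,150),(180,120),(150,170),(270,160)]:
    u,v=270+U*.3,220+V*.3; print((U,V),p[int(v),int(u)],pt(s,u,v,0).round(3))
w=wrist(); X=cloud(w)
m=np.linalg.norm(X[...,:2]-GR,axis=-1)<.06
for U,V in[(600,120),(600,150),(600,170),(595,200),(605,200),(600,220),(560,190),(640,190),(600,240)]:
    u,v=int((U-400)*1.6),int(V*1.6); print((U,V),w['p'][v,u],X[v,u].round(3))
print(telemetry.get_position(),telemetry.get_wrist_force())
```

```text
(230, 60) [42 42 47] [ 0.54  -0.115  0.173]
(230, 90) [59 69 81] [ 0.538 -0.091  0.163]
(200, 105) [65 78 92] [ 0.562 -0.09   0.146]
(230, 110) [ 58  83 149] [ 0.539 -0.1    0.134]
(240, 118) [ 98 166 255] [ 0.537 -0.192  0.043]
(260, 112) [ 90 205 194] [ 0.522 -0.253 -0.003]
(230, 130) [ 43  94 217] [ 0.544 -0.172  0.046]
(210, 150) [130 141 174] [ 0.562 -0.165  0.027]
(180, 120) [ 70 172 214] [ 0.596 -0.229  0.002]
(150, 170) [ 23  59 156] [ 0.615 -0.156  0.007]
(270, 160) [ 85 136 248] [ 0.509 -0.178  0.006]
(600, 120) [ 48  89 204] [ 0.614 -0.161  0.046]
(600, 150) [ 53  94 210] [ 0.59  -0.17   0.046]
(600, 170) [ 50  75 151] [ 0.574 -0.176  0.046]
(595, 200) [109 109 111] [ 0.597 -0.165  0.148]
(605, 200) [109 110 111] [ 0.598 -0.169  0.148]
(600, 220) [ 66  95 187] [ 0.53  -0.192  0.048]
(560, 190) [60 62 63] [ 0.599 -0.152  0.154]
(640, 190) [72 75 76] [ 0.608 -0.178  0.153]
(600, 240) [168 138  78] [ 0.59 -0.17  0.16]
[ 0.56720974 -0.1776974   0.01499665] [-0.13703199 -0.25311674  0.50731167]
```

Run:
```python
from h import *
def chk(tag):
    Po=np.array(telemetry.get_position());R=np.array(telemetry.get_orientation()); w=wrist()
    T=(cloud(w)-Po)@R; m=(w['d']>0)&(np.abs(T[...,1])<.07)&(np.abs(T[...,0])<.05)&(T[...,2]<.02)
    Q=T[m]; h=[( round(a,3),int(((Q[:,2]>a)&(Q[:,2]<=a+.01)).sum())) for a in np.arange(-.16,.02,.01)]
    print(tag,Po.round(3),h); q=Q[Q[:,2]>Q[:,2].max()-.01]; print(q.min(0).round(3),q.max(0).round(3))
    p,d,c=shot('side'); s=dict(p=p,d=d,K=c['intrinsics'],o=np.array(c['origin']),R=np.array(c['orientation']))
    T=(cloud(s)-Po)@R; m=(d>0)&(np.abs(T[...,1])<.07)&(np.abs(T[...,0])<.05)&(T[...,2]<.02)
    Q=T[m]; print(' side',[( round(a,3),int(((Q[:,2]>a)&(Q[:,2]<=a+.01)).sum())) for a in np.arange(-.16,.02,.01)])
bot.movel([*GR,.2],vel=.3); chk('closed'); bot.release(); chk('open')
print(telemetry.get_clock())
```

```text
closed [ 0.567 -0.178  0.2  ] [(np.float64(-0.16), 33667), (np.float64(-0.15), 11854), (np.float64(-0.14), 26105), (np.float64(-0.13), 3764), (np.float64(-0.12), 46), (np.float64(-0.11), 41), (np.float64(-0.1), 565), (np.float64(-0.09), 214), (np.float64(-0.08), 233), (np.float64(-0.07), 283), (np.float64(-0.06), 306), (np.float64(-0.05), 220), (np.float64(-0.04), 44), (np.float64(-0.03), 0), (np.float64(-0.02), 0), (np.float64(-0.01), 0), (np.float64(0.0), 0), (np.float64(0.01), 0)]
[ 0.016 -0.009 -0.046] [ 0.019  0.009 -0.036]
 side [(np.float64(-0.16), 211), (np.float64(-0.15), 21), (np.float64(-0.14), 108), (np.float64(-0.13), 40), (np.float64(-0.12), 7), (np.float64(-0.11), 0), (np.float64(-0.1), 0), (np.float64(-0.09), 0), (np.float64(-0.08), 0), (np.float64(-0.07), 18), (np.float64(-0.06), 34), (np.float64(-0.05), 42), (np.float64(-0.04), 18), (np.float64(-0.03), 0), (np.float64(-0.02), 0), (np.float64(-0.01), 0), (np.float64(0.0), 0), (np.float64(0.01), 0)]
open [ 0.567 -0.178  0.2  ] [(np.float64(-0.16), 33645), (np.float64(-0.15), 11560), (np.float64(-0.14), 32935), (np.flo
[... 176 characters left out ...]
7), (np.float64(-0.06), 768), (np.float64(-0.05), 695), (np.float64(-0.04), 185), (np.float64(-0.03), 0), (np.float64(-0.02), 0), (np.float64(-0.01), 0), (np.float64(0.0), 0), (np.float64(0.01), 0)]
[-0.008 -0.054 -0.045] [ 0.019  0.054 -0.035]
 side [(np.float64(-0.16), 196), (np.float64(-0.15), 27), (np.float64(-0.14), 91), (np.float64(-0.13), 44), (np.float64(-0.12), 10), (np.float64(-0.11), 8), (np.float64(-0.1), 47), (np.float64(-0.09), 47), (np.float64(-0.08), 47), (np.float64(-0.07), 42), (np.float64(-0.06), 42), (np.float64(-0.05), 47), (np.float64(-0.04), 14), (np.float64(-0.03), 0), (np.float64(-0.02), 0), (np.float64(-0.01), 0), (np.float64(0.0), 0), (np.float64(0.01), 0)]
23.2167
```

Both cameras agree that the real finger ends lie 36 mm short of the reported TCP, so the fingers closed above the bar. I'll correct for that from here on.

```bash
cat >> h.py <<'E'
def T(p,R): return np.asarray(p)+.036*R[:,2]    # TCP command for true finger ends at p
E
python3 - <<'E'
from h import *
R=down(GY); bot.move_to(T([*GR,.07],R),R); f0=np.array(telemetry.get_wrist_force())
bot.movel(T([*GR,.016],R),vel=.08); print('down',np.round(telemetry.get_wrist_force()-f0,2))
bot.grab(25); print('w',telemetry.get_gripper_width()*91,telemetry.get_finger_force(),np.round(telemetry.get_wrist_force()-f0,2),telemetry.get_clock())
if telemetry.get_gripper_width()*91>15:
    bot.movel(T([*GR,.12],R),vel=.15); print('w',telemetry.get_gripper_width()*91,np.round(telemetry.get_wrist_force()-f0,2))
    R=Rt(0,-1); bot.move_to(T(W(1,90),R),R); bot.movel(T(W(1,26),R),vel=.15); bot.dwell(.2)
    print(telemetry.get_position()-T(W(1,26),R),telemetry.get_wrist_force(),telemetry.get_clock())
    w=wrist(); np.savez('h1.npz',**w); p,d,c=shot('top'); np.savez('top4.npz',p=p,d=d,K=c['intrinsics'],o=c['origin'],R=c['orientation'])
    s,_,_=shot('side')
    ims=[w['p'][120:330,200:480],s[260:365,290:430],p[200:305,170:310]]
    save('held4.png',np.vstack([np.hstack([cv2.resize(i,(400,300),interpolation=cv2.INTER_CUBIC) for i in ims[:2]]),np.hstack([cv2.resize(ims[2],(400,300),interpolation=cv2.INTER_CUBIC),cv2.resize(w['p'],(400,300))])]))
E
```

```text
down [-0.32 -0.21 -0.13]
w 25.789808882338647 24.99995470046997 [ 0.29 -0.97 -2.14] 25.75
w 25.768300938105014 [-0.26 -0.46 -3.36]
[ 0.00070385 -0.00053461  0.00068323] [-0.16966889 -0.5975316  -1.04606588] 28.875
```

View pics/held4.png

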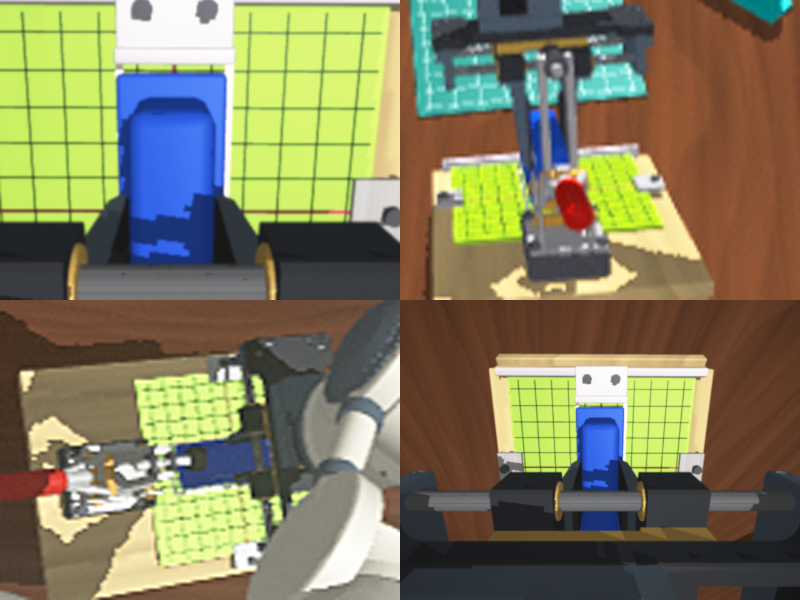

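The grip is held straight, its lower end just above the stop. I'll measure the offset numerically in the same view.

Run:
```python
from h import *
w=dict(np.load('h1.npz')); X=cloud(w)-PL; Q=np.stack([X@PX,X@PYv,X@PZ],-1)*1000
hsv=cv2.cvtColor(w['p'],cv2.COLOR_RGB2HSV); H,S,V=[hsv[...,i] for i in range(3)]
r=(w['d']>0)&(np.abs(Q[...,0])<90)&(np.abs(Q[...,1])<60); r[330:]=0
b=r&(H>105)&(H<128)&(S>120); B=Q[b]; print('blue n',len(B))
for lo,hi in((5,30),(40,75)):
    t=B[(B[:,2]>lo)&(B[:,2]<hi)]; t=t[t[:,0]<-20]
    if len(t): print('z',lo,hi,np.median(t[:,2]),'x min',t[:,0].min(),'y',np.percentile(t[:,1],[.5,99.5]), cv2.minAreaRect(t[:,:2].astype(np.float32)))
g=r&(H>28)&(H<45)&(S>100)&(np.abs(Q[...,2])<6); G=Q[g]
A=np.c_[G[:,:2],np.ones(len(G))]; print('face',np.linalg.lstsq(A,G[:,2],rcond=None)[0],np.median(G[:,2]),'ruler y',np.percentile(G[:,1],[.5,99.5]))
wh=r&(S<40)&(V>180)&(Q[...,0]<-55); s=Q[wh]; s=s[(np.abs(s[:,1])<30)]
t=s[s[:,2]>11]; print('stop top x',np.percentile(t[:,0],[1,99]),'y',np.percentile(t[:,1],[1,99]),'z',np.median(t[:,2]))
fr=s[(s[:,2]>2)&(s[:,2]<10)]; print('stop face',np.percentile(fr[:,0],[5,50,95]) if len(fr) else 0,len(fr))
l=r&(S<60)&(V>180)&(np.abs(Q[...,2])<4)&(Q[...,0]>-58)&(Q[...,0]<0)
L=Q[l]; print('line right',len(L),[ (a,np.median(L[(L[:,1]*k>15)&(abs(L[:,0]-a)<6)][:,1]).round(1)) for a in(-50,-35,-20) for k in(1,-1)])
```

```text
blue n 9214
z 5 30 18.961727051379214 x min -58.863458764538706 y [-20.43066723  18.16670463] ((-39.46653747558594, -1.0853042602539062), (38.79133987426758, 38.92171096801758), 0.010620754212141037)
z 40 75 57.57742448723155 x min -51.2246025418515 y [-13.89048043  11.74205035] ((-35.614524841308594, -1.0467643737792969), (31.21714210510254, 26.030731201171875), 0.02062663994729519)
face [ 6.37050785e-04 -1.89431478e-03 -1.11934596e+00] -1.1454494972987128 ruler y [-59.62308557  59.61186383]
stop top x [-67.62318796 -62.05502435] y [-21.03687521  21.20613823] z 13.753906123235184
stop face [-89.27838207 -79.84817671 -69.04373534] 3603
line right 362 [(-50, np.float64(22.1)), (-50, np.float64(nan)), (-35, np.float64(21.9)), (-35, np.float64(nan)), (-20, np.float64(21.9)), (-20, np.float64(nan))]
  return _methods._mean(a, axis=axis, dtype=dtype,
  ret = ret.dtype.type(ret / rcount)
```

```bash
cat >> h.py <<'E'
PL=PL+(PX*-1.0+PYv*.5)/1000
E
python3 - <<'E'
from h import *
R=Rt(0,-1); D=lambda z:T(W(-.2,z,.9),R)   # x: 1-2.2+1 in new frame; y: 1.4-.5
bot.movel(D(26),vel=.05); bot.movel(D(15.5),vel=.06); bot.dwell(.1)
f0=np.array(telemetry.get_wrist_force()); log=[]
z=15.5
while z>8.5:
    z-=.6; bot.movel(D(z),vel=.03); f=(np.array(telemetry.get_wrist_force())-f0); log.append((round(z,1),*np.round([f@PX,f@PYv,f@PZ],1)))
    if f@PZ>3: break
print(log,telemetry.get_clock(),telemetry.get_position()-D(z))
E
```

```text
[(14.9, np.float64(0.0), np.float64(0.7), np.float64(0.5)), (14.3, np.float64(0.2), np.float64(0.4), np.float64(0.3)), (13.7, np.float64(-0.0), np.float64(0.5), np.float64(0.3)), (13.1, np.float64(-0.7), np.float64(-0.9), np.float64(-0.1)), (12.5, np.float64(1.6), np.float64(2.8), np.float64(8.2))] 30.95 [ 5.88761036e-05 -1.27178418e-04  1.99091349e-04]
```

```bash
cat >> h.py <<'E'
def meas(w):
    X=cloud(w)-PL; Q=np.stack([X@PX,X@PYv,X@PZ],-1)*1000
    hsv=cv2.cvtColor(w['p'],cv2.COLOR_RGB2HSV); H,S,V=[hsv[...,i] for i in range(3)]
    r=(w['d']>0)&(np.abs(Q[...,0])<90)&(np.abs(Q[...,1])<45)
    B=Q[r&(H>105)&(H<128)&(S>120)]
    for lo,hi in((2,15),(38,52)):
        t=B[(B[:,2]>lo)&(B[:,2]<hi)]
        if len(t)>50: print('z',lo,np.median(t[:,2]).round(1),'x',np.percentile(t[:,0],[.3,99.7]).round(1),'y',np.percentile(t[:,1],[.5,99.5]).round(1),cv2.minAreaRect(t[:,:2].astype(np.float32)))
    s=Q[r&(S<40)&(V>180)&(Q[...,0]<-55)&(np.abs(Q[...,1])<30)&(Q[...,2]>11)]
    print('stop x',np.percentile(s[:,0],[1,99]),'y',np.percentile(s[:,1],[1,99]))
    L=Q[r&(S<60)&(V>180)&(np.abs(Q[...,2])<4)&(Q[...,0]>-55)&(Q[...,0]<70)]
    print('lines',[(a,k,np.median(L[(L[:,1]*k>15)&(abs(L[:,0]-a)<10)][:,1]).round(1)) for a in(-40,-10,40) for k in(1,-1)],'end',np.percentile(L[:,0],99))
E
python3 -W ignore - <<'E'
from h import *
R=Rt(0,-1); D=lambda z:T(W(-.2,z,.9),R)
bot.release(); bot.movel(D(120),vel=.25); meas(wrist()); print(telemetry.get_clock())
r=lambda q:None if q is None else np.round(q,0)
for x,z,a in((226,76,-30),(160,158,-15),(68,172,0)): A=Rt(a,1); print([r(bot.solve_ik(T(W(x,z)+A[:,2]*.019-A[:,2]*b,A),A)) for b in(0,.07)])
E
```

```text
z 2 4.7 x [-59.3  58.1] y [-18.6  19.5] ((-0.16711807250976562, 0.4206981658935547), (118.34842681884766, 38.37187194824219), 0.12152918428182602)
z 38 43.5 x [-51.7  44.2] y [-12.4  13.2] ((-3.1856727600097656, 0.3346700668334961), (26.007293701171875, 97.27822875976562), 89.87489318847656)
stop x [-66.464968   -61.14194806] y [-21.58964126  20.82024591]
lines [(-40, 1, np.float64(21.5)), (-40, -1, np.float64(-21.6)), (-10, 1, np.float64(21.4)), (-10, -1, np.float64(-22.0)), (40, 1, np.float64(nan)), (40, -1, np.float64(-23.3))] end 25.152909777286318
32.6583
[array([22., 21., 85.,  0., 74., 11.]), array([22., 18., 79.,  0., 83., 11.])]
[array([  2.,  17.,  86.,  15.,  79., -12.]), array([ -0.,  14.,  80.,  15.,  89., -11.])]
[array([-15.,  24.,  88.,  27.,  83., -32.]), array([-18.,  21.,  81.,  26.,  93., -31.])]
```

Grip is down, flat and square, within about 0.5 mm. Next, the clamp handle.

```bash
cat >> h.py <<'E'
def HP(x,z,a,b=0):
    R=Rt(a,1); return T(W(x,z)+R[:,2]*(.019-b),R),R
E
python3 -W ignore - <<'E'
from h import *
bot.movel(T(W(0,240),Rt(0,-1)),vel=.3)
bot.move_to(*HP(170,230,-30)); bot.move_to(*HP(226,76,-30,.085))
f0=np.array(telemetry.get_wrist_force())
for n in ('wrist','top'):
    if n=='wrist': s=wrist()
    else:
        p,d,c=shot(n); s=dict(p=p,d=d,K=c['intrinsics'],o=np.array(c['origin']),R=np.array(c['orientation']))
    X=cloud(s)-PL; Q=np.stack([X@PX,X@PYv,X@PZ],-1)*1000
    hsv=cv2.cvtColor(s['p'],cv2.COLOR_RGB2HSV); H,S=hsv[...,0],hsv[...,1]
    B=Q[(s['d']>0)&((H<8)|(H>172))&(S>130)&(np.linalg.norm(Q-[200,0,80],axis=-1)<90)]
    print(n,len(B))
    if len(B)>20: print(np.percentile(B,[1,50,99],axis=0).round(1)); 
    if len(B)>20:
        for a in (170,190,210,226,240): 
            t=B[abs(B[:,0]-a)<4]; print(a,t.mean(0).round(1) if len(t) else '',np.percentile(t[:,1],[2,98]).round(1) if len(t) else '', t[:,2].max().round(1) if len(t) else '')
print(telemetry.get_clock())
E
```

```text
wrist 1777
[[183.  -11.3  73.1]
 [227.   -1.3  81.7]
 [248.5   8.6  86.4]]
170   
190 [190.1  -0.9  79.1] [-10.7   8.8] 81.9
210 [210.   -1.2  81.4] [-10.8   8.1] 84.3
226 [226.   -1.2  82.9] [-10.9   8.6] 85.8
240 [240.6  -1.5  83.4] [-11.2   8.3] 87.1
top 256
[[178.6  -9.2  72.8]
 [212.7   1.4  82.3]
 [241.8  11.1  89.6]]
170   
190 [190.1   0.8  79.4] [-8.6 10.2] 83.2
210 [210.1   1.1  82.6] [-8.8 10.6] 87.7
226 [226.    0.7  84.1] [-8.2  9.9] 87.3
240 [239.2   1.   85.1] [-7.7 10.3] 90.0
36.1417
```

```bash
cat >> h.py <<'E'
PATH=[(226,76),(217,98),(207,115),(187,139),(160,158),(139,167),(115,172),(97,174),(89,174),(78,173.3),(68,172),(64,170.8)]
def ang(x,z): return -30+(np.degrees(np.arctan2(z-37.6,x-94.7))-16.3)*30/86
def step(x,z,v=.1):
    p,R=HP(x,z,ang(x,z)); bot.movel(p,vel=v,ori=R)
    f=np.array(telemetry.get_wrist_force()); print((x,z),np.round([f@PX,f@PYv,f@PZ],1),round(telemetry.get_gripper_width()*91,1)); return np.linalg.norm(f)
E
python3 - <<'E'
from h import *
p,R=HP(226,76,-30); bot.movel(p,vel=.12); bot.grab(30)
print('w',telemetry.get_gripper_width()*91,telemetry.get_finger_force(),telemetry.get_clock())
if telemetry.get_gripper_width()*91>15:
    for q in PATH[1:8]:
        if step(*q)>30: print('stop'); break
print(telemetry.get_clock())
E
```

```text
w 20.14463809094255 30.002408623695374 38.075
(217, 98) [ 2.9 -4.1  1.5] 20.2
(207, 115) [ 4.  -5.4  2.3] 20.0
(187, 139) [ 1.2 -6.7  0.3] 20.4
(160, 158) [-0.5 -6.7 -1.3] 20.5
(139, 167) [ 0.1 -6.3 -1.1] 20.2
(115, 172) [ 0.5 -4.9  2.4] 20.6
(97, 174) [ 0.4 -6.1 -0.3] 20.2
40.6417
```

```bash
sed -i 's/T(W(x,z)+R/T(W(x,z,-.9)+R/' h.py
python3 - <<'E'
from h import *
for q in PATH[8:]:
    if step(*q,v=.06)>40: print('stop'); break
for _ in range(2): bot.dwell(.1); print(np.round(telemetry.get_wrist_force(),1))
bot.release(); q=PATH[-1]; bot.movel(HP(*q,ang(*q),.09)[0],vel=.2)
s=wrist(); print(telemetry.get_clock())
for n in ('wrist','top'):
    if n=='top':
        p,d,c=shot(n); s=dict(p=p,d=d,K=c['intrinsics'],o=np.array(c['origin']),R=np.array(c['orientation']))
    np.savez(n+'_lock.npz',**s); X=cloud(s)-PL; Q=np.stack([X@PX,X@PYv,X@PZ],-1)*1000
    hsv=cv2.cvtColor(s['p'],cv2.COLOR_RGB2HSV); H,S=hsv[...,0],hsv[...,1]
    B=Q[(s['d']>0)&((H<8)|(H>172))&(S>130)&(np.linalg.norm(Q-[70,0,150],axis=-1)<80)]
    if len(B)>20: print(n,len(B),np.percentile(B,[1,50,99],axis=0).round(1))
E
```

```text
(89, 174) [ 1.2 -0.7  0.2] 20.3
(78, 173.3) [6.7 1.1 3.1] 20.3
(68, 172) [4.9 2.6 7.3] 20.2
(64, 170.8) [ 2.7  3.5 10.2] 20.0
[-2.9 -3.6 10.8]
[-2.9 -4.  10.7]
43.75
wrist 764 [[ 84.9  -9.6 151.8]
 [ 95.1  -1.2 192. ]
 [102.8   7.8 195.7]]
top 90 [[ 87.7  -6.5 139.1]
 [ 99.2   2.  189.8]
 [104.5  10.8 198.1]]
```

Red handle cap is still near x≈94, so the handle slipped in the fingers before going over centre. I'll regrip harder and watch for slip.

```bash
cat >> h.py <<'E'
def red():
    s=wrist(); X=cloud(s)-PL; Q=np.stack([X@PX,X@PYv,X@PZ],-1)*1000
    hsv=cv2.cvtColor(s['p'],cv2.COLOR_RGB2HSV); H,S=hsv[...,0],hsv[...,1]
    B=Q[(s['d']>0)&((H<8)|(H>172))&(S>130)&(np.linalg.norm(Q-[70,0,150],axis=-1)<80)]
    return (len(B),np.percentile(B,[2,50,98],axis=0)[:,[0,2]].round(1).tolist()) if len(B)>10 else len(B)
E
python3 - <<'E'
from h import *
import h
h.ang=lambda x,z:0
bot.move_to(*HP(93,174,0,.09)); print(red()); bot.movel(HP(93,174,0)[0],vel=.15); bot.grab(60)
print('w',telemetry.get_gripper_width()*91,telemetry.get_finger_force(),red())
for q in [(85,173.8),(78,173.3),(72,172.6),(68,172),(65,171.2),(63,170.5)]:
    F=step(*q,v=.06); print(red())
    if F>40: break
print(telemetry.get_clock())
E
```

```text
(894, [[86.0, 138.9], [97.6, 190.8], [102.7, 195.0]])
w 19.614886395377038 60.00163435935974 (1489, [[95.3, 134.1], [100.4, 173.8], [102.9, 191.1]])
(85, 173.8) [7.9 6.2 4. ] 19.7
(1705, [[89.2, 133.3], [94.2, 172.2], [95.9, 190.8]])
(78, 173.3) [10.4  6.1  7.6] 19.7
(1942, [[83.6, 132.9], [88.7, 171.4], [91.4, 190.8]])
(72, 172.6) [9.1 5.2 8.4] 19.7
(2165, [[78.0, 132.6], [83.7, 170.7], [88.1, 190.5]])
(68, 172) [7.5 6.2 9.4] 20.0
(2308, [[74.4, 132.7], [80.2, 170.1], [86.2, 189.9]])
(65, 171.2) [ 4.5  8.1 12.5] 20.1
(2433, [[71.3, 132.5], [77.4, 169.0], [84.6, 189.5]])
(63, 170.5) [ 6.8  8.2 13.9] 19.5
(2501, [[69.5, 132.1], [75.8, 168.5], [83.5, 189.2]])
47.8333
```

Run:
```python
from h import *
import h
h.ang=lambda x,z:0
for q in [(61,171.3),(59,171),(57,170.5)]:
    F=step(*q,v=.06); print(red())
    f=np.array(telemetry.get_wrist_force())
    if f@PX>18: break
print(telemetry.get_clock())
```

```text
(61, 171.3) [14.1  2.6  0.6] 19.8
(2535, [[68.8, 132.1], [75.1, 168.6], [83.1, 189.0]])
(59, 171) [19.9  3.2  0. ] 19.6
(2583, [[67.6, 132.2], [74.0, 168.1], [82.3, 188.7]])
48.4333
```

Run:
```python
from h import *
bot.release(); t=telemetry.get_clock(); bot.movel(HP(62,171,0,.09)[0],vel=.3); print(red(),t)
bot.dwell(.3); print(red(),telemetry.get_clock())
s=wrist(); X=cloud(s)-PL; Q=np.stack([X@PX,X@PYv,X@PZ],-1)*1000
for n in('side',):
    p,d,c=shot(n); s=dict(p=p,d=d,K=c['intrinsics'],o=np.array(c['origin']),R=np.array(c['orientation']))
    X=cloud(s)-PL; Q=np.stack([X@PX,X@PYv,X@PZ],-1)*1000
    hsv=cv2.cvtColor(p,cv2.COLOR_RGB2HSV); H,S,V=[hsv[...,i] for i in range(3)]
    r=(d>0)&(np.abs(Q[...,1])<30)&(np.abs(Q[...,0])<130)&(Q[...,2]>0)&(Q[...,2]<200)
    B=Q[r&(H>105)&(H<128)&(S>120)]; print('blue',len(B),np.percentile(B,[2,50,98],axis=0).round(1).tolist())
    B=Q[r&((H<8)|(H>172))&(S>130)]; print('red',len(B),np.percentile(B,[2,50,98],axis=0).round(1).tolist())
    B=Q[r&(V<60)&(np.abs(Q[...,0])<25)&(Q[...,2]<90)]; print('dark',len(B),np.percentile(B,[2,50,98],axis=0).round(1).tolist() if len(B) else '')
```

```text
(1248, [[59.5, 134.4], [74.6, 184.8], [84.3, 193.2]]) 49.5833
(1268, [[59.5, 134.4], [74.5, 184.9], [84.3, 192.9]]) 50.4333
blue 79 [[-55.9, -18.9, 1.8], [49.0, -7.6, 4.2], [77.0, 18.2, 37.4]]
red 263 [[68.2, -10.4, 125.5], [79.0, -1.9, 158.4], [86.6, 7.3, 189.4]]
dark 0
```

Run:
```python
from h import *
t=telemetry.get_clock(); bot.dwell(max(0,53.2-t)); print(red())
p,R=HP(68,172,0); bot.movel(p,vel=.15); bot.grab(60); print('w',telemetry.get_gripper_width()*91,telemetry.get_clock())
import h
pts=[(78,173.3),(89,174),(97,174),(115,172),(139,167),(160,158),(187,139),(207,115),(217,98),(226,76)]
h.ang=lambda x,z:-30*np.clip((x-75)/100,0,1)
for q in pts:
    if step(*q,v=.12)>40: print('stop'); break
print(telemetry.get_clock())
```

```text
(1276, [[59.4, 134.2], [74.6, 184.7], [84.4, 193.0]])
w 19.957612076911822 55.075
(78, 173.3) [-1.6  4.6  0.8] 20.0
(89, 174) [-2.3  4.  -2.3] 19.7
(97, 174) [-8.3  4.3 -2.1] 20.1
(115, 172) [-4.6  7.2  7.4] 20.0
(139, 167) [-2.4  6.6  9. ] 19.7
(160, 158) [ 1.3  6.8 13.7] 19.7
(187, 139) [ 3.7  5.4 12.6] 20.1
(207, 115) [10.8  7.5 12.4] 20.3
(217, 98) [13.5  6.2  9.7] 19.7
(226, 76) [15.1  5.6  9.2] 19.9
58.1583
```

Run:
```python
from h import *
import h
h.ang=lambda x,z:-30
for q in [(226,73),(226,70)]:
    F=step(*q,v=.08)
    if F>28: break
bot.release(); bot.movel(HP(226,76,-30,.085)[0],vel=.25)
s=wrist(); X=cloud(s)-PL; Q=np.stack([X@PX,X@PYv,X@PZ],-1)*1000
hsv=cv2.cvtColor(s['p'],cv2.COLOR_RGB2HSV); H,S=hsv[...,0],hsv[...,1]
B=Q[(s['d']>0)&((H<8)|(H>172))&(S>130)&(np.linalg.norm(Q-[200,0,80],axis=-1)<90)]
print(np.percentile(B,[1,50,99],axis=0).round(1))
for a in (190,210,226,240): 
    t=B[abs(B[:,0]-a)<4]; print(a,t.mean(0).round(1),t[:,2].max().round(1))
print(telemetry.get_clock())
```

```text
(226, 73) [22.4  8.1 11.7] 19.7
(226, 70) [27.8  8.4 12.1] 19.5
[[181.3 -11.3  77.3]
 [226.6  -1.7  86.1]
 [247.1   8.3  91.2]]
190 [190.   -1.4  82.8] 85.5
210 [210.   -1.6  85.7] 88.7
226 [226.   -1.5  87.9] 91.1
240 [240.6  -1.5  87.6] 92.0
60.3667
```

The handle is about 5 mm short of fully back. I'll press it down with shut fingers.

Run:
```python
from h import *
R=Rt(-30,1); D=lambda z:T(W(228,z,-.9),R)
bot.grab(20); bot.movel(D(97),vel=.25); f0=np.array(telemetry.get_wrist_force()); log=[];z=95
while z>82:
    z-=1; bot.movel(D(z),vel=.05); f=np.array(telemetry.get_wrist_force())-f0; log.append((z,round(float(f@PZ),1),round(float(f@PX),1)))
    if f@PZ>18: break
print(log,telemetry.get_clock())
bot.movel(HP(226,76,-30,.085)[0],vel=.25)
s=wrist(); X=cloud(s)-PL; Q=np.stack([X@PX,X@PYv,X@PZ],-1)*1000
hsv=cv2.cvtColor(s['p'],cv2.COLOR_RGB2HSV); H,S=hsv[...,0],hsv[...,1]
B=Q[(s['d']>0)&((H<8)|(H>172))&(S>130)&(np.linalg.norm(Q-[200,0,80],axis=-1)<90)]
for a in (190,210,226,240): 
    t=B[abs(B[:,0]-a)<4]; print(a,t.mean(0).round(1),t[:,2].max().round(1))
p,d,c=shot('top'); s=dict(p=p,d=d,K=c['intrinsics'],o=np.array(c['origin']),R=np.array(c['orientation']))
B=blue(s,PL[:2],.08)-PL; B=np.stack([B@PX,B@PYv,B@PZ],-1)*1000; print('grip',len(B),np.percentile(B,[2,50,98],axis=0).round(1).tolist())
print(telemetry.get_clock())
```

```text
[(94, -0.6, -0.2), (93, -0.0, 0.6), (92, -0.1, 1.8), (91, 5.1, 4.3), (90, 8.5, 4.9), (89, 12.5, 6.6), (88, 16.6, 8.1), (87, 20.7, 9.5)] 64.075
190 [190.1  -1.5  81.2] 82.0
210 [210.   -1.6  83.3] 83.9
226 [227.6  -1.8  82.1] 85.9
240 [240.4  -1.6  83.5] 87.3
grip 527 [[-52.9, -15.3, 2.1], [2.5, 5.2, 42.6], [57.3, 21.0, 48.8]]
64.55
```

```bash
python3 -c "
from h import *
print(bot.job_done(),telemetry.get_clock())"
```

```text
the job is handed in; nothing more can be done
the job is handed in; nothing more can be done
```

I handed the job in at about 65 s: the blue grip lies flat on the outline by the stop, was pressed by the locked clamp for over 3 s hands-off, and the clamp handle is back at its starting height.

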